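# Tighten the eyelet press's foot nut between its ribs

### The job

The eyelet press has worked loose on the shop counter: take the red-handled ring wrench from the black rubber mat and tighten the brass foot nut clockwise until it comes up solid and is fully tight, lifting the wrench off and reseating it whenever a rib stops the swing. Turn the nut only with the wrench, keep the hand off the press, do not ram the ribs or keep forcing the nut once it is solid, and leave the other things alone. Then lay the wrench flat back on its mat and let go.

Things in the scene. Friction and masses are not known exactly. Their poses are not given: they have to be found in the camera images.
- wrench: Loose ring wrench, 0.32 kg give or take a fifth. Origin: ring centre at its underside; the handle points along its own -x, z up. Steel ring 20 mm high, open through, 52 mm wide, hexagon socket 37.8 mm across flats, two corners on the x axis (0.9 mm play a side on the nut, 0.09 rad of free turn either way). Neck 12 mm wide, x -25 to -65 mm. Lies flat on its underside.
- wrench_grip (a point): Point in the wrench's handle, 115 mm from the ring centre (wrench -x), 22 mm above the underside. The red handle is 16 mm wide, from x = -60 to -170 mm, z 0 to 30 mm, gripped across its width; mass centre near x = -75 mm.
- nut (a joint): Angle of the brass nut, rad; grows as it is tightened (clockwise from above), up to a hard stop between 2.3 and 2.6 that is to be felt: there it is fully tight. Before, it resists with a steady 0.4 N m; it stays where it is left and does not rise or sink; it is oiled. At value q it is turned by -q about z from the press's axes; at 0 two corners lie on the press's x axis.
- nut_seat (a point): Fixed point on the nut's axis at the top of the foot plate, 8 mm above the counter: the wrench's origin comes here when seated. The brass nut is 36 mm across flats for 11 mm of height, then its six faces slope in at 30 degrees from upright up to 16 mm (30 mm across), with a stud 22 mm thick ending 24 mm above this point.
- press: Green eyelet press, fixed. Origin: nut's axis, at counter height. Foot plate 8 mm thick, x -70 to 180 mm, 170 mm wide; column 44 mm thick at x = 85 mm, head 165 to 215 mm up, x 40 to 190 mm. Two ribs 8 mm thick, 42 mm high above the plate, radial to the nut from 46 to 78 mm, at 61 degrees either side of press -x; between them the seated wrench's handle swings 0.83 rad either side of press -x.
- mat: Black rubber mat, fixed, 270 x 100 x 4 mm, long along its x. Origin: centre of its underside.
- pouches: Bystander: white packet of laminating pouches 210 x 150 x 18 mm, fixed; origin centre of underside. It and the mat may have changed sides.
- scissors: Bystander: red-handled scissors 200 x 80 x 10 mm lying on the packet. Leave alone.
- tape: Bystander: roll of black tape, 56 mm across, 18 mm high. Leave alone.
- carton: Bystander: small cardboard carton 130 x 90 x 60 mm. Leave alone.
- mouse: Bystander: black computer mouse, 58 x 100 x 30 mm. Leave alone.
- spare_nut: Bystander: loose steel nut 24 mm across flats, 12 mm high. Leave alone.
- eyelet_cup: Bystander: blue cup 70 mm across, 60 mm high. Leave alone.
Not all that is in view belongs to the job. Of the things that look like the wrench, take the one that is farthest from the robot's base at the start.

How it is judged:
By the outcome, as a careful person would: the job done as asked, in the order asked, and still so for the second after the job is handed in, with the robot touching nothing.
It also fails if it takes over 72 s, if anything falls off the work surface, if the arm or the gripper's body presses on something with over 40 N, if the wrist force passes 120 N, or if a joint passes its speed limit or range.

### The arm

A 6-joint arm with a two-finger parallel gripper is mounted at the origin on the work surface. World frame = base frame: x ahead of the robot, y to its left, z up, the work surface at z = 0. Lengths are in mm, angles in rad, forces in N, time in s.
With the tool pointing down it reaches from about 275 to 750 mm from the base axis. Payload 10.2 kg.
Tool frame: the origin (TCP) lies where the fingers leave the gripper's body, on its centre line; the fingertips stand ahead of it and the grasp point (between the pads) lies 45 mm ahead of it (robot.tips_ahead is the z of the fingertips in the tool frame, in mm); z points along the fingers, y is the line along which they close (so a half turn about z gives the same grasp; the last joint's range is limited). The gripper opens to 88 mm and grips with 3 to 60 N. Pads are 18 mm wide; open, the fingers measure 123 mm over their backs; the gripper's body (75 mm by 187 mm) begins 45 mm behind the grasp point.
Start: joints at [-1.462, 0.313, 1.498, -0, 1.331, -0.223], TCP at [171.004, -496.376, 302.72] pointing down, gripper open.
Joint ranges: [-2.94, 2.94], [-0.97, 2.17], [0.19, 2.56], [-1.23, 4.37], [0.02, 3.11], [-2.88, 2.88]. Speed limits (rad/s): [2.39, 2.39, 3.01, 3.14, 3.14, 3.14].

### API

Orientations are given as a unit quaternion [w, x, y, z].
In Python, from plant import sensors, eyes, workorder, robot gives the robot as it stands. The module is installed in compiled form; this text tells all that it offers.
- The arm moves only by the tool step_arm, never from a script. Its argument "steps" is a list of rows, each a list of 3 entries, a list of its own where there are three numbers: the shift along the tool's x, y, z in m, then the turn, a rotation vector about the tool's x, y, z in degrees, then the closure, from -1 (fully open) to 1 (shut). In form: [[[dx, dy, dz], [rx, ry, rz], grip], ...]. A call has 1 to 20 rows; each row is the pose to reach, as a shift and turn from the pose commanded when the call began, along the tool's axes at that moment; what a row does not reach only later rows make up. A row lasts 1/12 s, in which the tool goes at most 41.7 mm and 7.16 degrees, less where a joint would pass 70% of its speed; a pose out of reach is approached as far as the arm can. A call with a gripper value outside its range is refused whole. The fingers move at their own pace and stop on an object; "force" is the grip in N (left out, the last holds). Time passes only in rows, so rows that repeat a pose let the fingers close. It gives the time, the measured TCP pose, the force, the opening and the grip force at its end, in the units of the state.
- sensors.read_state(): the state, without advancing time (a new reading comes with each control period).
- eyes.capture(name): name is "side" or "top" or "wrist"; returns (picture, depth): 480x640x3 uint8, blue, green, red; 480x640 float32, mm along the optical axis (not along the pixel's ray), 0 where there is no reading.
- eyes.camera_params(name): a dict with "camera_matrix" (3x3 intrinsics, pixels), "k1" (the pictures are not rectified: a ray, as slopes to the right and down, at radius r is drawn at 1 + k1 r^2 times it, then the intrinsics apply), "R" (3x3) and "t" (3): a world point X has camera coordinates R X + t; the wrist camera has in their place "T_tool_cam" (4x4, takes a point from camera to tool coordinates, whose origin is the TCP and whose axes are the flange's). Camera axes: x right, y down, z forward; pixel columns grow to the right and rows downward; lengths in mm; the calibration is good to about 2 mm. A picture is of the moment at which its call begins: read the wrist's pose just before it. camera_params takes no time and is no camera call.
- workorder.job_done(): hands the job in; it is judged then, once.
The state is a dict: "time": time; "joint_pos": joint angles; "joint_vel": joint speeds; "joint_efforts": joint torques, N m; "tcp_pos": TCP position; "eef_rot": TCP orientation; "ft_force": force on the tool from outside, world axes, zero at the start; "moment": the same for the moment, N m; "gripper_width": opening from 0.0 (shut) to 1.0 (fully open); "finger_force": force on a finger pad.
Only numpy, scipy, OpenCV 4.12 (cv2) and the standard library are available. Lean on these libraries where they do the work, as an engineer would, in place of code of your own. Each camera call takes 0.05 s, during which the arm holds its last target. There are 200 camera calls.

## Working session

There is one attempt and no reset: what is moved stays moved. The work goes in short steps, Python scripts to look and compute and a tool call to move; the robot and the scene stay as the last step left them, time stands still between calls to the robot, and variables do not carry over. Pictures are saved under pics/ and viewed, at most 10 in all, crops included, and the job is handed in when it is done.

Besides the shell and the picture viewer there is one more tool, called after "Request:" by a JSON object that holds its "fn" and its "kwargs". step_arm: Moves the arm, as the interface text tells. Its arguments: {"type":"object","properties":{"steps":{"type":"array"},"force":{"type":"number"}},"required":["steps"]}

```bash
mkdir -p pics; python3 - <<'E'
from plant import sensors, eyes, workorder, robot
import cv2,numpy as np
print(sensors.read_state(), robot.tips_ahead)
for n in("top","side"):
    p,d=eyes.capture(n); cv2.imwrite(f"pics/{n}0.png",p); np.save(f"pics/{n}0.npy",d)
    print(eyes.camera_params(n))
print(eyes.camera_params("wrist"))
E
```

```text
{'time': 0.0, 'joint_pos': array([-1.46241356e+00,  3.13458972e-01,  1.49849087e+00,  1.39139736e-05,
        1.33097997e+00, -2.23389021e-01]), 'joint_vel': array([ 0.00184263,  0.00156992,  0.0023901 ,  0.00100088, -0.00253287,
        0.00022171]), 'joint_efforts': array([ 4.02851456e-04, -4.02212405e+01, -2.52272058e+01,  6.94789295e-02,
        3.52724001e-02, -8.17738010e-05]), 'tcp_pos': array([ 170.97888764, -496.18941249,  302.13617437]), 'eef_rot': array([-6.67083537e-04,  9.86272511e-01,  1.65124457e-01,  4.51696944e-05]), 'ft_force': array([ 1.04170869, -0.29963443,  0.1402656 ]), 'moment': array([-0.01057839,  0.02134769,  0.03580942]), 'finger_force': 0.0, 'gripper_width': 0.9975887579671563} 64.0
{'camera_matrix': array([[441.56459256,   0.        , 328.64096909],
       [  0.        , 441.56459256, 243.55546996],
       [  0.        ,   0.        ,   1.        ]]), 'k1': -0.034524669691903535, 'R': array([[ 0.02014861, -0.99972576, -0.01193441],
       [-0.99842346, -0.01949401, -0.05263632],
       [ 0.05238924,  0.01297615, -0.99854243]]), 't': array([ 27.12755875, 
[... 295 characters left out ...]
.4873107 ,  0.5265883 , -0.69658671],
       [ 0.46957494, -0.51453321, -0.71746425]]), 't': array([385.06003479, 261.26332255, 692.22839403])}
{'camera_matrix': array([[369.53018291,   0.        , 319.65980991],
       [  0.        , 369.53018291, 244.96948556],
       [  0.        ,   0.        ,   1.        ]]), 'k1': -0.03803667716354267, 'T_tool_cam': array([[-1.14873690e-03, -9.63277777e-01, -2.68504385e-01,
         6.81308704e+01],
       [ 9.99998865e-01, -1.36837087e-03,  6.30848746e-04,
         2.61771476e-01],
       [-9.75096156e-04, -2.68503356e-01,  9.63278255e-01,
        -8.29994264e+01],
       [ 0.00000000e+00,  0.00000000e+00,  0.00000000e+00,
         1.00000000e+00]])}
```

View pics/top0.png

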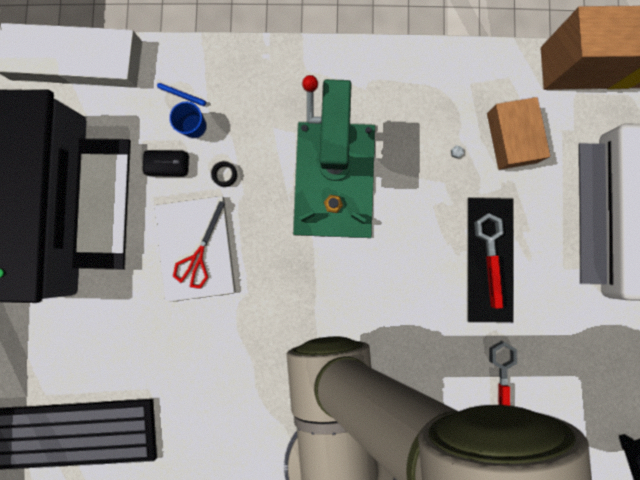

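The top view shows the mat with the wrench (ring ~(489,225), handle ~(496,280)), a lookalike nearer the base (502,355), and the press with its nut at ~(334,203), ribs at ~(312,217) and (360,217).

```bash
cat > h.py <<'E'
from plant import sensors, eyes, workorder, robot
import cv2,numpy as np
from scipy.spatial.transform import Rotation as Ro
def tool(s): 
    q=s['eef_rot']; return Ro.from_quat([q[1],q[2],q[3],q[0]]).as_matrix(), s['tcp_pos']
def extr(n,s=None):
    c=eyes.camera_params(n)
    if n!="wrist": R,t=c['R'],c['t']
    else:
        Rt,p=tool(s); T=c['T_tool_cam']; Rc=Rt@T[:3,:3]; o=Rt@T[:3,3]+p; R,t=Rc.T,-Rc.T@o
    return c,R,t
def at_z(n,uv,z,s=None):
    "pixel -> world point at height z"
    c,R,t=extr(n,s); uv=np.array(uv,float).reshape(-1,1,2)
    D=np.array([c['k1'],0,0,0,0])
    xy=cv2.undistortPoints(uv,c['camera_matrix'],D)[:,0]
    o=-R.T@t; d=np.c_[xy,np.ones(len(xy))]@R
    return o+d*((np.asarray(z)-o[2])/d[:,2])[:,None]
def proj(n,X,s=None):
    c,R,t=extr(n,s); return cv2.projectPoints(np.array(X,float).reshape(-1,1,3),cv2.Rodrigues(R)[0],t,c['camera_matrix'],np.array([c['k1'],0,0,0,0]))[0][:,0]
E
python3 - <<'E'
from h import *
p=cv2.imread("pics/top0.png")
a=cv2.resize(p[190:330,450:530],None,fx=4.25,fy=4.25,interpolation=cv2.INTER_CUBIC)
b=cv2.resize(p[115:245,285:390],None,fx=4.25,fy=4.25,interpolation=cv2.INTER_CUBIC)
o=np.zeros((600,800,3),np.uint8);o[:a.shape[0],:a.shape[1]]=a;o[:b.shape[0],345:345+b.shape[1]]=b
cv2.imwrite("pics/crop0.png",o)
E
```

```text
(no output)
```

View pics/crop0.png

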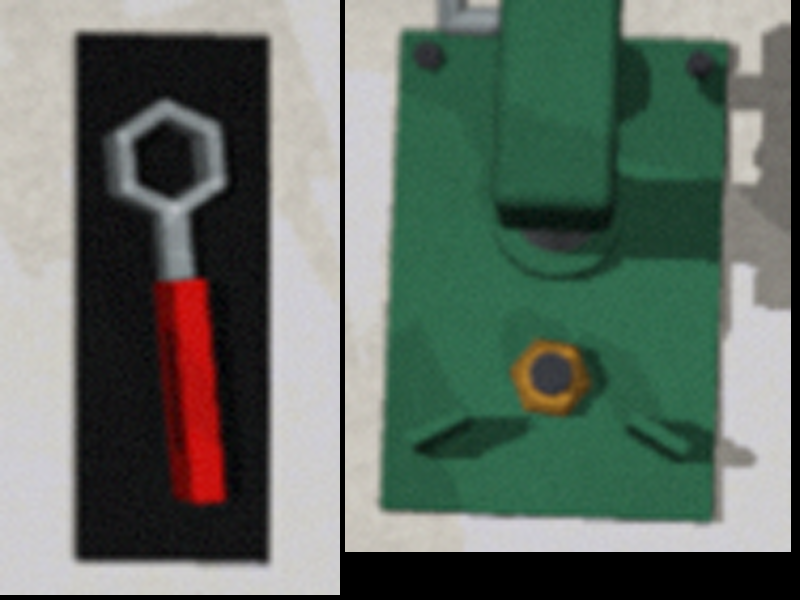

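```bash
python3 - <<'E'
from h import *
def w(pts,z,ox,oy,sx=0):
    q=np.array(pts,float); q[:,0]-=sx
    return at_z("top",(q+.5)/4.25-.5+[ox,oy],z)
hx=w([(166,100),(218,128),(225,185),(176,212),(124,190),(118,130)],24,450,190)
print("ring",hx.mean(0),np.linalg.norm(hx-hx.mean(0),axis=1))
h=w([(196,280),(210,501)],34,450,190);print("handle",h,np.linalg.norm(h-hx.mean(0)-[0,0,10],axis=1))
c=hx.mean(0); d=c-h[1]; print("wrench yaw",np.degrees(np.arctan2(d[1],d[0])))
m=w([(77,34),(269,37),(269,562),(77,559)],4,450,190);print("mat",m.round(1),m.mean(0))
f=w([(402,30),(727,42),(713,520),(382,508)],8,285,115,345);print("foot",f.round(1))
print([np.linalg.norm(f[i]-f[(i+1)%4]).round(1) for i in range(4)])
x=(f[0]+f[1]-f[2]-f[3])/2;print("press yaw",np.degrees(np.arctan2(x[1],x[0])), "y-edge",np.degrees(np.arctan2(*(f[0]-f[1])[[1,0]]))-90)
u=x/np.linalg.norm(x);print("origin by foot",f.mean(0)-55*u)
print("stud",w([(551,374)],32,285,115,345))
n=w([(550,377)],24,285,115,345);print("nut",n)
print("ribs tips top z50",w([(530,420),(415,447),(626,424),(688,460)],[8+42]*4,285,115,345))
E
```

```text
ring [ 516.89485608 -304.37871311   24.        ] [28.85200039 27.98128052 30.0196259  27.30104991 28.92741032 29.7339808 ]
handle [[ 455.72269793 -313.14678238   34.        ]
 [ 347.80774782 -320.29973726   34.        ]] [ 61.797346   169.83500578]
wrench yaw 5.379037549472298
mat [[ 581.2 -263.2    4. ]
 [ 581.7 -361.8    4. ]
 [ 315.2 -361.6    4. ]
 [ 315.  -264.3    4. ]] [ 448.26339045 -312.72147362    4.        ]
foot [[741.1 109.    8. ]
 [737.5 -58.3   8. ]
 [491.2 -54.6   8. ]
 [494.1 113.1   8. ]]
[np.float64(167.3), np.float64(246.4), np.float64(167.7), np.float64(247.0)]
press yaw -0.9066088219626782 y-edge -1.2122822733428933
origin by foot [560.97188605  28.18561572   8.        ]
stud [[560.47253071  28.68220647  32.        ]]
nut [[560.12296526  29.19019189  24.        ]]
ribs tips top z50 [[535.19047358  38.34306811  50.        ]
 [520.98922611  93.86624964  50.        ]
 [534.11716351  -8.23541578  50.        ]
 [517.17070313 -38.54383974  50.        ]]
```

```bash
cat >> h.py <<'E'
import json,os
# commanded pose: position mm, yaw deg (tool down, tool x along yaw); tool rot = Rz(yaw)*Rx(pi)
def getc(): 
    return json.load(open("c.json")) if os.path.exists("c.json") else [171.004,-496.376,302.72,float(np.degrees(2*np.arctan2(.165124,.986273)))]
def plan(x,y,z,yaw):
    "tool shift (m), turn rz (deg) from commanded pose"
    c=getc(); R=(Ro.from_euler('z',c[3],degrees=True)*Ro.from_rotvec([np.pi,0,0])).as_matrix()
    return (R.T@(np.array([x,y,z])-c[:3])/1000).round(4).tolist(), round(c[3]-yaw,2)
def did(sh,rz):
    c=getc(); R=(Ro.from_euler('z',c[3],degrees=True)*Ro.from_rotvec([np.pi,0,0])).as_matrix()
    n=(np.array(c[:3])+R@np.array(sh)*1000).tolist()+[c[3]-rz]; json.dump(n,open("c.json","w")); return np.round(n,2)
E
python3 -c "
from h import *
print(getc(),plan(510,30,215,0))"
```

```text
[171.004, -496.376, 302.72, 19.00887239803369] ([0.492, -0.3873, 0.0877], 19.01)
```

Request:
{"fn": "step_arm", "kwargs": {"steps": [[[0.492,-0.387,0.088],[0,0,19],-1],[[0.492,-0.387,0.088],[0,0,19],-1],[[0.492,-0.387,0.088],[0,0,19],-1],[[0.492,-0.387,0.088],[0,0,19],-1],[[0.492,-0.387,0.088],[0,0,19],-1],[[0.492,-0.387,0.088],[0,0,19],-1],[[0.492,-0.387,0.088],[0,0,19],-1],[[0.492,-0.387,0.088],[0,0,19],-1],[[0.492,-0.387,0.088],[0,0,19],-1],[[0.492,-0.387,0.088],[0,0,19],-1],[[0.492,-0.387,0.088],[0,0,19],-1],[[0.492,-0.387,0.088],[0,0,19],-1],[[0.492,-0.387,0.088],[0,0,19],-1],[[0.492,-0.387,0.088],[0,0,19],-1],[[0.492,-0.387,0.088],[0,0,19],-1],[[0.492,-0.387,0.088],[0,0,19],-1],[[0.492,-0.387,0.088],[0,0,19],-1],[[0.492,-0.387,0.088],[0,0,19],-1],[[0.492,-0.387,0.088],[0,0,19],-1],[[0.492,-0.387,0.088],[0,0,19],-1]]}}

```text
time: 1.77
tcp_pos: [509.7, 28.5, 215.1]
eef_rot: [0.0, 1.0, -0.001, 0.0]
ft_force: [-0.6, 0.3, -0.7]
gripper_width: 1.003
finger_force: 0.0
```

```bash
python3 - <<'E'
from h import *
print(did([0.492,-0.387,0.088],19))
s=sensors.read_state(); print(s['time'],s['tcp_pos'],s['joint_pos'],s['joint_vel'].round(3))
p,d=eyes.capture("wrist"); cv2.imwrite("pics/w1.png",p); np.save("pics/w1.npy",d); import pickle; pickle.dump(s,open("s1.pkl","wb"))
u=proj("wrist",[[560.5,28.5,24]],s)[0]; print(u)
x,y=int(u[0]),int(u[1]); x0,y0=max(0,x-100),max(0,min(y-75,330))
print(x0,y0); cv2.imwrite("pics/w1c.png",cv2.resize(p[y0:y0+150,x0:x0+200],None,fx=4,fy=4,interpolation=cv2.INTER_CUBIC))
E
```

```text
[5.1012e+02 2.9770e+01 2.1472e+02 1.0000e-02]
1.7667 [509.74324437  28.51108821 215.05852764] [-1.73889683e-01  3.69169966e-01  1.66245915e+00 -1.56804952e-04
  1.10964225e+00  1.39867923e+00] [ 0.001 -0.001 -0.003  0.     0.001  0.004]
[318.48839739 167.28976567]
218 92
```

View pics/w1c.png

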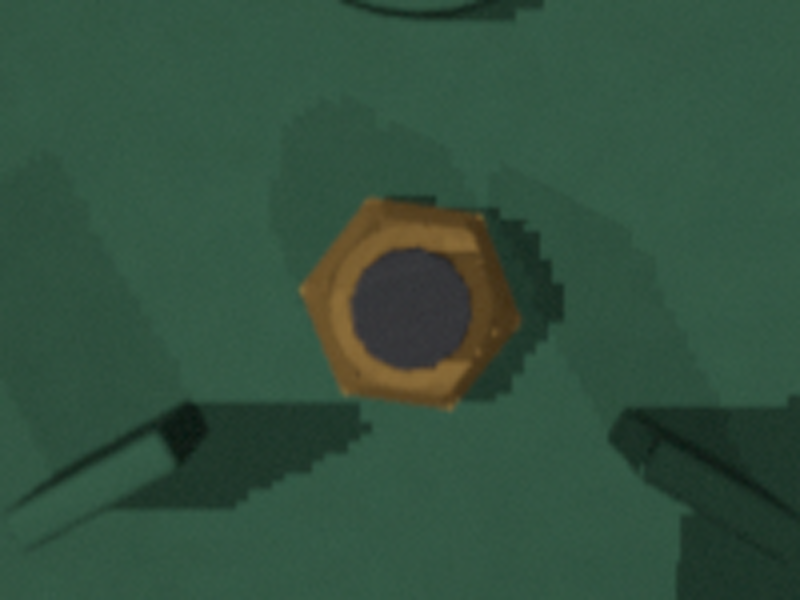

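```bash
python3 - <<'E'
from h import *; import pickle
s=pickle.load(open("s1.pkl","rb"))
f=lambda q:(np.array(q,float)+.5)/4-.5+[218,92]
h=at_z("wrist",f([(303,290),(377,199),(480,214),(520,323),(450,408),(345,393)]),19,s)
c=h.mean(0);print(c,np.linalg.norm(h-c,axis=1)); a=np.degrees(np.arctan2(*(h-c)[:,[1,0]].T));print(a, (a%60))
st=at_z("wrist",f([(411,308)]),32,s);print("stud",st)
d=np.load("pics/w1.npy");u=f([(411,308)])[0].round().astype(int);print("depth stud",d[u[1],u[0]])
_,R,t=extr("wrist",s);print("expect",(R@st[0]+t)[2])
print(at_z("wrist",f([(175,440),(645,445)]),50,s))
Rt,_=tool(s);yaw=float(np.degrees(np.arctan2(Rt[1,0],Rt[0,0])));json.dump(s['tcp_pos'].tolist()+[yaw],open("c.json","w"));print(getc())
# grasp: ring centre at (516.9,-304.4), yaw 5.0
for Y in (5.0,):
    g=np.array([516.9,-304.4])-115*np.array([np.cos(np.radians(Y)),np.sin(np.radians(Y))]);print(g,plan(g[0]-40,g[1],200,Y),plan(*g,71,Y))
E
```

```text
[559.65632369  26.83783341  19.        ] [20.46145725 20.19322205 20.57711209 20.26849844 20.31781378 20.58696677]
[  81.86560381   18.56144323  -36.9720253   -99.22909809 -159.71381723
  141.75958443] [21.86560381 18.56144323 23.0279747  20.77090191 20.28618277 21.75958443]
stud [[560.0764198  27.150489   32.       ]]
depth stud 261.2138
expect 261.1470052120985
[[539.51343628  67.11521392  50.        ]
 [538.42323305 -12.32075722  50.        ]]
[509.7432443672343, 28.511088206931632, 215.05852764096744, -0.0975637461912471]
[ 402.33760972 -314.42291042] ([-0.1468, 0.3432, 0.0151], -5.1) ([-0.1068, 0.3431, 0.1441], -5.1)
```

Request:
{"fn": "step_arm", "kwargs": {"steps": [[[-0.107,0.343,0.015],[0,0,-5.1],-1],[[-0.107,0.343,0.015],[0,0,-5.1],-1],[[-0.107,0.343,0.015],[0,0,-5.1],-1],[[-0.107,0.343,0.015],[0,0,-5.1],-1],[[-0.107,0.343,0.015],[0,0,-5.1],-1],[[-0.107,0.343,0.015],[0,0,-5.1],-1],[[-0.107,0.343,0.015],[0,0,-5.1],-1],[[-0.107,0.343,0.015],[0,0,-5.1],-1],[[-0.107,0.343,0.015],[0,0,-5.1],-1],[[-0.107,0.343,0.015],[0,0,-5.1],-1],[[-0.107,0.343,0.015],[0,0,-5.1],-1],[[-0.107,0.343,0.015],[0,0,-5.1],-1],[[-0.107,0.343,0.015],[0,0,-5.1],-1]]}}

```text
time: 2.9
tcp_pos: [403.4, -312.3, 199.9]
eef_rot: [-0.0, 0.999, 0.045, 0.0]
ft_force: [0.4, -0.2, 0.7]
gripper_width: 0.998
finger_force: 0.0
```

```bash
python3 - <<'E'
from h import *
print(did([-0.107,0.343,0.015],-5.1))
s=sensors.read_state(); print(s['time'],s['tcp_pos'],s['joint_pos'].round(3),np.abs(s['joint_vel']).max().round(3)); Rt,_=tool(s);print(Rt.round(4).tolist())
p,d=eyes.capture("wrist"); cv2.imwrite("pics/w2.png",p); np.save("pics/w2.npy",d); import pickle; pickle.dump(s,open("s2.pkl","wb"))
u=proj("wrist",[[516.9,-304.4,24],[347,-320,34]],s); print(u)
cv2.imwrite("pics/w2c.png",cv2.resize(p[40:390,200:440],None,fx=1.7,fy=1.7,interpolation=cv2.INTER_CUBIC))
E
```

```text
[ 402.16 -314.31  200.06    5.  ]
2.9 [ 403.35142763 -312.29815162  199.91300272] [-0.889  0.388  1.68   0.     1.074  0.592] 0.009
[[0.9959, 0.09, 0.0001], [0.09, -0.9959, 0.0001], [0.0001, -0.0001, -1.0]]
[[322.17371611  69.89946058]
 [322.4548714  317.43687309]]
```

View pics/w2c.png

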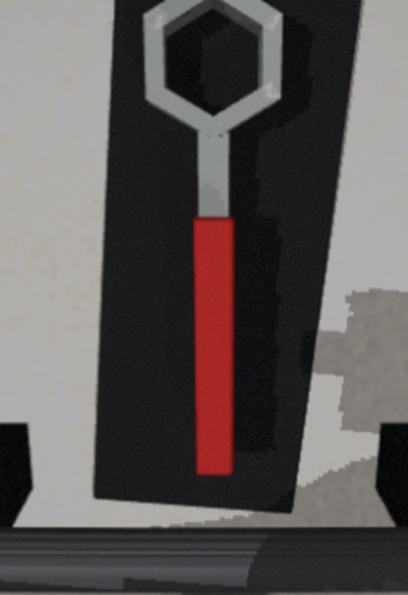

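```bash
python3 - <<'E'
from h import *; import pickle
s=pickle.load(open("s2.pkl","rb")); n=sensors.read_state(); print(n['time'],n['tcp_pos'],n['joint_vel'].round(4))
f=lambda q:(np.array(q,float)+.5)/1.7-.5+[200,40]
h=at_z("wrist",f([(213.5,218),(214.5,474)]),34,s);print(h,np.linalg.norm(h[0]-h[1]),np.degrees(np.arctan2(*(h[0]-h[1])[[1,0]])))
m=at_z("wrist",f([(213.5,133),(213,57)]),24,s);print(m)
u=(h[0]-h[1])/np.linalg.norm(h[0]-h[1])
print("grip by handle",h[0]-55*u,h[1]+55*u, "TCP-tool y off")
E
```

```text
2.95 [ 403.48299799 -312.21775823  199.92410887] [ 0.0026  0.004  -0.0047 -0.0012 -0.0018 -0.0022]
[[ 455.31336879 -312.05696546   34.        ]
 [ 346.26981171 -322.68458858   34.        ]] 109.56022871076848 5.5665907199478895
[[ 487.37262119 -309.23094273   24.        ]
 [ 515.00632741 -306.47086346   24.        ]]
grip by handle [ 400.57274156 -317.39210649   34.        ] [ 401.01043894 -317.34944755   34.        ] TCP-tool y off
```

```bash
cat >> h.py <<'E'
def sync():
    "take the measured pose as the commanded one"
    s=sensors.read_state(); Rt,p=tool(s); json.dump(p.tolist()+[float(np.degrees(np.arctan2(Rt[1,0],Rt[0,0])))],open("c.json","w")); print(round(s['time'],2),np.round(getc(),2),'F',s['ft_force'].round(1),'M',s['moment'].round(2),'g',round(s['gripper_width']*88,1),round(s['finger_force'],1)); return s
E
python3 -c "
from h import *
sync();print(plan(401.2,-317.1,110,5.4),plan(401.2,-317.1,72,5.4))"
```

```text
2.95 [ 403.48 -312.22  199.92    5.19] F [-0.   0.5  0.2] M [ 0.02  0.06 -0.04] g 88.0 0.0
([-0.0027, 0.0047, 0.0899], -0.21) ([-0.0027, 0.0047, 0.1279], -0.21)
```

Request:
{"fn": "step_arm", "kwargs": {"steps": [[[-0.0027,0.0047,0.03],[0,0,-0.2],-1],[[-0.0027,0.0047,0.06],[0,0,-0.2],-1],[[-0.0027,0.0047,0.09],[0,0,-0.2],-1],[[-0.0027,0.0047,0.09],[0,0,-0.2],-1],[[-0.0027,0.0047,0.09],[0,0,-0.2],-1],[[-0.0027,0.0047,0.09],[0,0,-0.2],-1]]}}

```text
time: 3.45
tcp_pos: [401.6, -318.3, 111.4]
eef_rot: [0.001, 0.999, 0.047, 0.001]
ft_force: [-1.2, -0.3, 0.4]
gripper_width: 0.997
finger_force: 0.0
```

```bash
python3 - <<'E'
from h import *
sync();print(plan(401.2,-317.1,72,5.4))
E
```

```text
3.45 [ 401.63 -318.3   111.35    5.36] F [-1.2 -0.3  0.4] M [-0.02  0.03 -0.02] g 87.7 0.0
([-0.0003, -0.0012, 0.0394], -0.04)
```

Request:
{"fn": "step_arm", "kwargs": {"steps": [[[0,-0.001,0.02],[0,0,0],-1],[[0,-0.001,0.039],[0,0,0],-1],[[0,-0.001,0.039],[0,0,0],-1],[[0,-0.001,0.039],[0,0,0],-1],[[0,-0.001,0.039],[0,0,0],1],[[0,-0.001,0.039],[0,0,0],1],[[0,-0.001,0.039],[0,0,0],1],[[0,-0.001,0.039],[0,0,0],1],[[0,-0.001,0.039],[0,0,0],1],[[0,-0.001,0.039],[0,0,0],1],[[0,-0.001,0.039],[0,0,0],1],[[0,-0.001,0.039],[0,0,0],1]], "force": 50}}

```text
time: 4.45
tcp_pos: [400.8, -317.2, 70.7]
eef_rot: [-0.0, 0.999, 0.046, -0.0]
ft_force: [-0.0, -0.8, 0.3]
gripper_width: 0.417
finger_force: 0.0
```

```bash
python3 - <<'E'
from h import *
sync()
E
```

```text
4.45 [ 400.79 -317.17   70.71    5.31] F [-0.  -0.8  0.3] M [-0.01  0.01  0.04] g 36.7 0.0
```

Request:
{"fn": "step_arm", "kwargs": {"steps": [[[0,0,0],[0,0,0],1],[[0,0,0],[0,0,0],1],[[0,0,0],[0,0,0],1],[[0,0,0],[0,0,0],1],[[0,0,0],[0,0,0],1],[[0,0,0],[0,0,0],1],[[0,0,0],[0,0,0],1],[[0,0,-0.02],[0,0,0],1],[[0,0,-0.04],[0,0,0],1],[[0,0,-0.07],[0,0,0],1],[[0,0,-0.09],[0,0,0],1],[[0,0,-0.09],[0,0,0],1],[[0,0,-0.09],[0,0,0],1]]}}

```text
time: 5.53
tcp_pos: [400.7, -317.1, 160.6]
eef_rot: [0.0, 0.999, 0.046, 0.0]
ft_force: [-0.0, 0.6, -4.1]
gripper_width: 0.177
finger_force: 50.0
```

```bash
python3 - <<'E'
from h import *
s=sync();import pickle
p,d=eyes.capture("wrist"); cv2.imwrite("pics/w3.png",p); np.save("pics/w3.npy",d);pickle.dump(s,open("s3.pkl","wb"))
p2,d2=eyes.capture("side");p2[:]=p2
u=proj("side",[[460,-312,120]])[0].astype(int);print(u)
x0,y0=max(0,min(440,u[0]-100)),max(0,min(380,u[1]-50))
a=cv2.resize(p[0:300,210:430],None,fx=1.8,fy=1.8); b=cv2.resize(p2[y0:y0+100,x0:x0+200],None,fx=2,fy=2)
o=np.zeros((600,800,3),np.uint8);o[:a.shape[0],:a.shape[1]]=a;o[:b.shape[0],400:400+b.shape[1]]=b;cv2.imwrite("pics/w3c.png",o)
# ring top depth -> heights of ring/handle
print("expect ring", proj("wrist",[[515,-306.5,120]],s))
E
```

```text
5.53 [ 400.73 -317.11  160.59    5.31] F [-0.   0.6 -4.1] M [ 0.05  0.19 -0.02] g 15.6 50.0
[429 139]
expect ring [[317.55230197 -19.87838541]]
```

View pics/w3c.png

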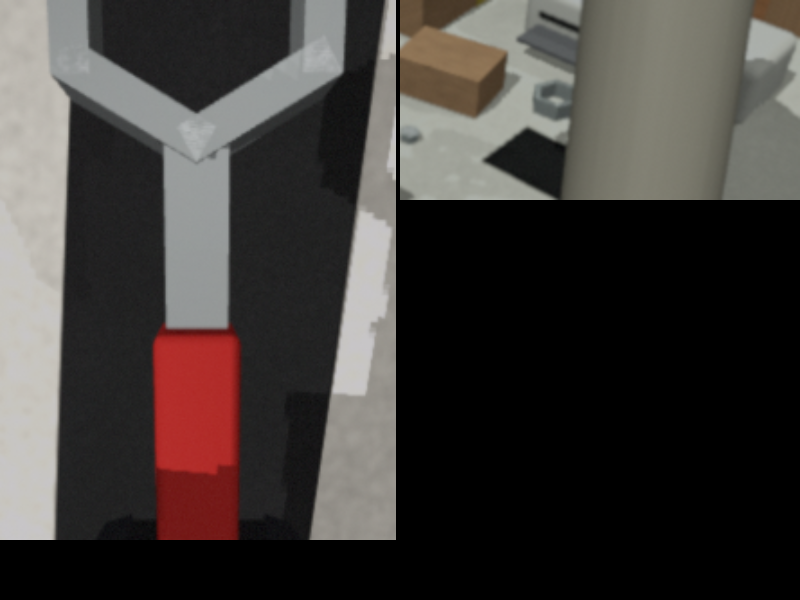

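```bash
python3 - <<'E'
from h import *; import pickle
s=pickle.load(open("s3.pkl","rb"));d=np.load("pics/w3.npy");p=cv2.imread("pics/w3.png")
c=eyes.camera_params("wrist");T=c['T_tool_cam']
def P(q):
    uv=((np.array(q,float)+.5)/1.8-.5+[210,0]); xy=cv2.undistortPoints(uv.reshape(-1,1,2),c['camera_matrix'],np.array([c['k1'],0,0,0,0.]))[:,0]
    z=np.array([np.median(d[int(v)-1:int(v)+2,int(u)-1:int(u)+2]) for u,v in uv.round()])
    return (np.c_[xy,np.ones(len(xy))]*z[:,None])@T[:3,:3].T+T[:3,3]
print(P([(70,40),(325,40),(197,135),(197,170),(197,250),(197,320),(197,345),(197,430)]).round(1))
# top hex edges: side walls outer x
print(P([(48,30),(341,30),(198,150),(166,250),(228,250),(156,400),(238,400)]).round(1))
E
```

```text
[[105.2 -21.8  46.2]
 [105.   22.8  46. ]
 [ 89.4   0.4  46. ]
 [ 83.8   0.4  48.1]
 [ 69.4   0.4  48. ]
 [ 56.3   0.4  47.9]
 [ 53.    0.4  35.9]
 [ 37.1   0.4  36.4]]
[[140.5 -48.2 159.1]
 [106.6  25.6  45.9]
 [ 86.9   0.6  46. ]
 [ 69.5  -5.5  48.5]
 [ 69.4   6.3  48.3]
 [ 42.6  -7.2  37.7]
 [ 42.7   7.9  37.1]]
```

```bash
cat >> h.py <<'E'
N=[560.0,27.2]; L=115.3; OY=-0.3
def tcp(yaw,z,n=None):
    n=n or N; a=np.radians(yaw); u=np.array([np.cos(a),np.sin(a)]); l=np.array([-u[1],u[0]])
    return (*(np.array(n)-L*u-OY*l),z,yaw)
E
python3 - <<'E'
from h import *
sync(); print(tcp(21,130),plan(*tcp(21,130)))
E
```

```text
5.63 [ 400.31 -316.61  159.13    5.31] F [-0.3 -0.9 -3. ] M [ 0.02  0.17 -0.01] g 15.7 50.0
(np.float64(452.25066644000907), np.float64(-13.83975045462396), 130, 21) ([0.0797, -0.2967, 0.0291], -15.69)
```

Request:
{"fn": "step_arm", "kwargs": {"steps": [[[0.02,-0.04,0.0],[0,0,-3],1],[[0.08,-0.297,0.029],[0,0,-15.7],1],[[0.08,-0.297,0.029],[0,0,-15.7],1],[[0.08,-0.297,0.029],[0,0,-15.7],1],[[0.08,-0.297,0.029],[0,0,-15.7],1],[[0.08,-0.297,0.029],[0,0,-15.7],1],[[0.08,-0.297,0.029],[0,0,-15.7],1],[[0.08,-0.297,0.029],[0,0,-15.7],1],[[0.08,-0.297,0.029],[0,0,-15.7],1],[[0.08,-0.297,0.029],[0,0,-15.7],1],[[0.08,-0.297,0.029],[0,0,-15.7],1],[[0.08,-0.297,0.029],[0,0,-15.7],1],[[0.08,-0.297,0.029],[0,0,-15.7],1],[[0.08,-0.297,0.029],[0,0,-15.7],1],[[0.08,-0.297,0.029],[0,0,-15.7],1]]}}

```text
time: 6.88
tcp_pos: [453.0, -14.6, 131.7]
eef_rot: [0.0, 0.983, 0.182, 0.0]
ft_force: [0.9, -0.5, -2.8]
gripper_width: 0.174
finger_force: 50.0
```

```bash
python3 - <<'E'
from h import *
sync(); print(plan(*tcp(21,105)))
s=sensors.read_state();p,d=eyes.capture("wrist"); q,_=eyes.capture("top"); q2,_=eyes.capture("side")
import pickle;pickle.dump(s,open("s4.pkl","wb"));cv2.imwrite("pics/w4.png",p)
u=proj("top",[[540,20,60]])[0].astype(int);v=proj("side",[[540,20,40]])[0].astype(int);print(u,v)
o=np.zeros((600,800,3),np.uint8)
f=lambda im,c,w,h,k:cv2.resize(im[c[1]-h//2:c[1]+h//2,c[0]-w//2:c[0]+w//2],None,fx=k,fy=k,interpolation=cv2.INTER_CUBIC)
a=cv2.resize(p[:200,170:470],None,fx=1.33,fy=1.33);o[:a.shape[0],:a.shape[1]]=a
a=f(q,u,100,80,4);o[280:280+a.shape[0],:a.shape[1]]=a
a=f(q2,v,130,150,3);o[:a.shape[0],405:405+a.shape[1]]=a
cv2.imwrite("pics/w4c.png",o);cv2.imwrite("pics/t4.png",q);cv2.imwrite("pics/sd4.png",q2)
E
```

```text
6.88 [452.97 -14.58 131.72  20.95] F [ 0.9 -0.5 -2.8] M [-0.05  0.15  0.01] g 15.3 50.0
([-0.0004, -0.0009, 0.0267], -0.05)
[337 210] [303 223]
```

View pics/w4c.png

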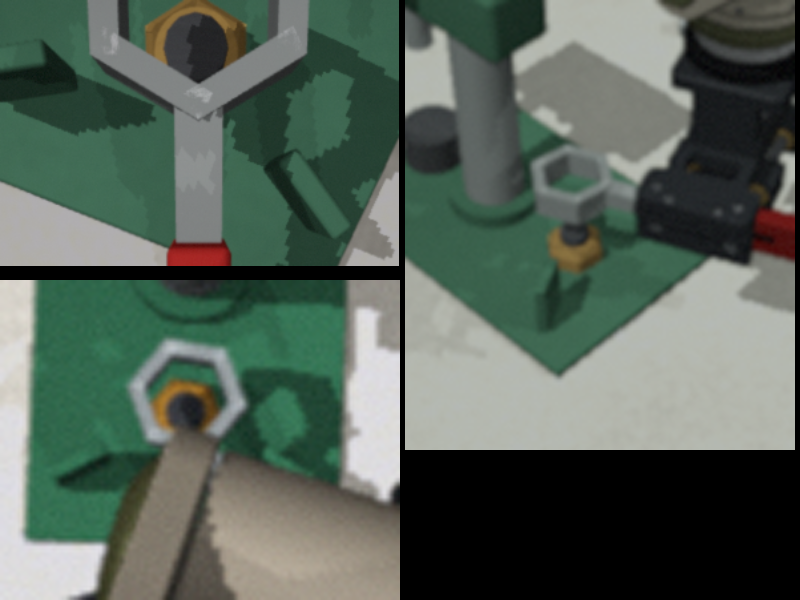

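```bash
python3 - <<'E'
from h import *; import pickle
s=pickle.load(open("s4.pkl","rb")); Rt,p=tool(s)
st=at_z("wrist",[[170+196.5/1.33-.5,47.5/1.33-.5]],32,s)[0]; rc=at_z("wrist",[[170+200/1.33-.5,111/1.33-.5]],85.7,s)[0]
print("wrist stud",st,Rt.T@(st-p),"ring corner",Rt.T@(rc-p))
g=lambda q:(np.array(q,float)+.5)/4-.5+[337-50,210-40]
r=at_z("top",[g((187.5,395-280))],85.7)[0]; t=at_z("top",[g((184,408-280))],32)[0]
print("top ring",r,"stud",t,"diff tool",Rt.T@(t-r))
E
```

```text
wrist stud [559.91216983  27.02703372  32.        ] [114.74925478  -0.6153366   99.71921702] ring corner [86.83748276  0.45275486 46.01864871]
top ring [561.11780636  27.77644277  85.7       ] stud [562.55896173  29.69867907  32.        ] diff tool [ 2.03207473 -1.28083482 53.70001914]
```

Request:
{"fn": "step_arm", "kwargs": {"steps": [[[0.0005,-0.001,0.02],[0,0,0],1],[[0.0005,-0.001,0.037],[0,0,0],1],[[0.0005,-0.001,0.04],[0,0,0],1],[[0.0005,-0.001,0.043],[0,0,0],1],[[0.0005,-0.001,0.046],[0,0,0],1],[[0.0005,-0.001,0.046],[0,0,0],1]]}}

```text
time: 7.53
tcp_pos: [453.3, -13.0, 86.0]
eef_rot: [0.0, 0.983, 0.182, 0.0]
ft_force: [-1.0, 0.1, -3.1]
gripper_width: 0.179
finger_force: 50.0
```

```bash
python3 - <<'E'
from h import *
sync(); print(plan(*tcp(21,74.7)))
E
```

```text
7.53 [453.28 -13.01  85.97  21.01] F [-1.   0.1 -3.1] M [-0.04  0.12 -0.01] g 15.8 50.0
([-0.0013, 0.0004, 0.0113], 0.01)
```

Request:
{"fn": "step_arm", "kwargs": {"steps": [[[-0.0003,0,0.002],[0,0,0],1],[[-0.0003,0,0.004],[0,0,0],1],[[-0.0003,0,0.006],[0,0,0],1],[[-0.0003,0,0.008],[0,0,0],1],[[-0.0003,0,0.008],[0,0,0],1]]}}

```text
time: 7.95
tcp_pos: [452.7, -13.0, 77.5]
eef_rot: [-0.0, 0.983, 0.182, -0.0]
ft_force: [0.3, 0.0, -3.8]
gripper_width: 0.178
finger_force: 50.0
```

```bash
python3 - <<'E'
from h import *
sync(); print(plan(*tcp(21,74.7)))
E
```

```text
7.95 [452.7  -13.02  77.46  21.01] F [ 0.3  0.  -3.8] M [-0.09  0.12 -0.01] g 15.7 50.0
([-0.0007, 0.0006, 0.0028], 0.01)
```

Request:
{"fn": "step_arm", "kwargs": {"steps": [[[0,0,0.0015],[0,0,0],1],[[0.0003,-0.008,0.0015],[0,0,4],1],[[0.0011,-0.016,0.0015],[0,0,8],1],[[0.0025,-0.0239,0.0015],[0,0,12],1],[[0.0045,-0.0317,0.0015],[0,0,16],1],[[0.0069,-0.0393,0.0015],[0,0,20],1],[[0.0069,-0.0393,0.0015],[0,0,20],1]]}}

```text
time: 8.53
tcp_pos: [445.0, 26.7, 76.2]
eef_rot: [0.0, 1.0, 0.008, -0.0]
ft_force: [-0.9, -2.9, -3.8]
gripper_width: 0.176
finger_force: 50.0
```

```bash
python3 - <<'E'
from h import *
sync(); c=getc(); print(tcp(c[3],76))
E
```

```text
8.53 [445.    26.71  76.18   0.92] F [-0.9 -2.9 -3.8] M [-0.36  0.34 -0.28] g 15.5 50.0
(np.float64(444.7099464886652), np.float64(25.65612132809946), 76, 0.9162946326336131)
```

Request:
{"fn": "step_arm", "kwargs": {"steps": [[[0.0003,-0.008,0],[0,0,4],1],[[0.0011,-0.016,0],[0,0,8],1],[[0.0025,-0.0239,0],[0,0,12],1],[[0.0045,-0.0317,0],[0,0,16],1],[[0.0069,-0.0393,0],[0,0,20],1],[[0.0099,-0.0468,0],[0,0,24],1],[[0.0135,-0.054,0],[0,0,28],1],[[0.0175,-0.0609,0],[0,0,32],1],[[0.022,-0.0676,0],[0,0,36],1],[[0.0269,-0.0739,0],[0,0,40],1],[[0.0309,-0.0783,0],[0,0,43],1],[[0.0309,-0.0783,0],[0,0,43],1]]}}

```text
time: 9.53
tcp_pos: [474.7, 105.2, 76.0]
eef_rot: [0.0, 0.934, -0.358, -0.001]
ft_force: [-2.4, 0.2, -3.5]
gripper_width: 0.178
finger_force: 50.0
```

```bash
python3 - <<'E'
from h import *
sync(); c=getc(); print(tcp(c[3],76))
a=np.radians(c[3]);print("implied ring",c[0]+L*np.cos(a),c[1]+L*np.sin(a))
E
```

```text
9.53 [474.67 105.21  75.99 -41.95] F [-2.4  0.2 -3.5] M [ 0.07  0.4  -0.12] g 15.6 50.0
(np.float64(474.4488714592104), np.float64(104.49931697885366), 76, -41.95016261606114)
implied ring 560.4210489196041 28.136600605582714
```

Request:
{"fn": "step_arm", "kwargs": {"steps": [[[0.0004,0.01,0],[0,0,-5],1],[[0.0004,0.01,0],[0,0,-5],1],[[0.0004,0.01,-0.01],[0,0,-5],1],[[0.0004,0.01,-0.022],[0,0,-5],1],[[0.0004,0.01,-0.022],[0,0,-5],1],[[0.0025,0.0239,-0.022],[0,0,-12],1],[[0.0063,0.0374,-0.022],[0,0,-19],1],[[0.0116,0.0504,-0.022],[0,0,-26],1],[[0.0186,0.0626,-0.022],[0,0,-33],1],[[0.0269,0.0739,-0.022],[0,0,-40],1],[[0.0366,0.0841,-0.022],[0,0,-47],1],[[0.0474,0.093,-0.022],[0,0,-54],1],[[0.0575,0.0996,-0.022],[0,0,-60],1],[[0.0664,0.1042,-0.022],[0,0,-65],1],[[0.0664,0.1042,-0.022],[0,0,-65],1],[[0.0664,0.1042,-0.022],[0,0,-65],1]]}}

```text
time: 10.87
tcp_pos: [454.4, -17.0, 98.3]
eef_rot: [0.0, 0.98, 0.198, 0.0]
ft_force: [-0.5, 0.7, -2.4]
gripper_width: 0.178
finger_force: 50.0
```

```bash
python3 - <<'E'
from h import *
s=sync(); c=getc(); print(tcp(c[3],76))
p,d=eyes.capture("wrist"); q,_=eyes.capture("top")
import pickle;pickle.dump(s,open("s5.pkl","wb"))
a=cv2.resize(p[:130,220:420],None,fx=4,fy=4,interpolation=cv2.INTER_CUBIC)[:, :800]
cv2.imwrite("pics/w5c.png",a)
E
```

```text
10.87 [454.44 -16.98  98.29  22.79] F [-0.5  0.7 -2.4] M [-0.05  0.14  0.01] g 15.6 50.0
(np.float64(453.5863388747061), np.float64(-17.18820480613196), 76, 22.791501577459854)
```

View pics/w5c.png

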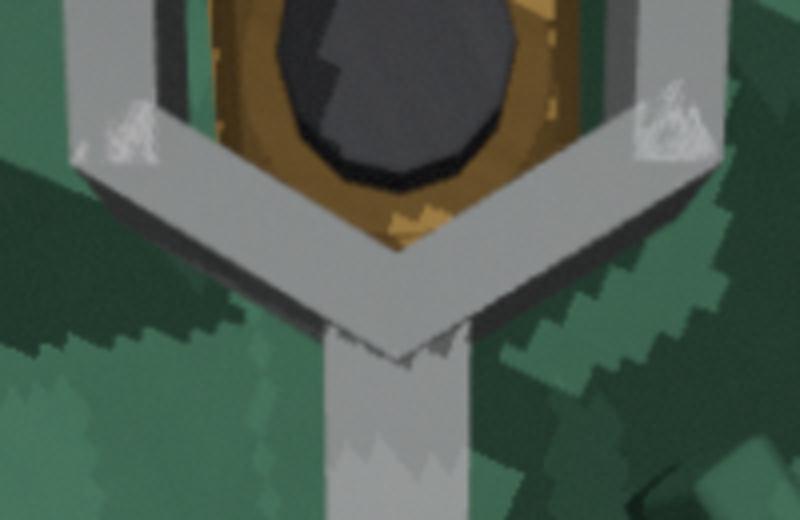

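Request:
{"fn": "step_arm", "kwargs": {"steps": [[[-0.0004,0,0.006],[0,0,0],1],[[-0.0004,0,0.011],[0,0,0],1],[[-0.0004,0,0.016],[0,0,0],1],[[-0.0004,0,0.022],[0,0,0],1],[[-0.0004,0,0.022],[0,0,0],1]]}}

```text
time: 11.38
tcp_pos: [453.7, -16.9, 75.1]
eef_rot: [-0.0, 0.98, 0.199, -0.0]
ft_force: [0.9, -0.6, -2.1]
gripper_width: 0.178
finger_force: 50.0
```

```bash
python3 - <<'E'
from h import *
s=sync(); c=getc(); print(tcp(c[3],76))
E
```

```text
11.38 [453.69 -16.91  75.14  22.99] F [ 0.9 -0.6 -2.1] M [-0.05  0.07 -0.08] g 15.7 50.0
(np.float64(453.7401300958154), np.float64(-17.555111975569364), 76, 22.98919624424374)
```

Request:
{"fn": "step_arm", "kwargs": {"steps": [[[0.0003,-0.008,0],[0,0,4],1],[[0.0011,-0.016,0],[0,0,8],1],[[0.0025,-0.0239,0],[0,0,12],1],[[0.0045,-0.0317,0],[0,0,16],1],[[0.0069,-0.0393,0],[0,0,20],1],[[0.0099,-0.0468,0],[0,0,24],1],[[0.0135,-0.054,0],[0,0,28],1],[[0.0175,-0.0609,0],[0,0,32],1],[[0.0208,-0.0659,0],[0,0,35],1],[[0.0208,-0.0659,0],[0,0,35],1]]}}

```text
time: 12.22
tcp_pos: [447.5, 52.2, 76.1]
eef_rot: [0.0, 0.994, -0.105, 0.0]
ft_force: [0.3, -2.8, -4.3]
gripper_width: 0.176
finger_force: 50.0
```

```bash
cat >> h.py <<'E'
def tq():
    s=sync(); F,M=s['ft_force'],s['moment']; r=s['tcp_pos'][:2]-N; a=np.radians(getc()[3]); t=np.array([-np.sin(a),np.cos(a)])
    print("yaw",round(getc()[3],2),"tangential F",round(-F[:2]@t,1),"torque about nut (TCP ref)",round(M[2]+(r[0]*F[1]-r[1]*F[0])/1000,2))
    c=getc(); print("ideal",np.round(tcp(c[3],76),1))
E
python3 -c "
from h import *
tq()"
```

```text
12.22 [447.5   52.21  76.14 -12.05] F [ 0.3 -2.8 -4.3] M [-0.17 -0.01 -0.11] g 15.5 50.0
yaw -12.05 tangential F 2.6 torque about nut (TCP ref) 0.2
ideal [447.3  51.6  76.  -12.1]
```

Request:
{"fn": "step_arm", "kwargs": {"steps": [[[0,-0.003,0],[0,0,1.5],1],[[0.0002,-0.006,0],[0,0,3],1],[[0.0004,-0.009,0],[0,0,4.5],1],[[0.0004,-0.009,0],[0,0,4.5],1]]}}

```text
time: 12.55
tcp_pos: [449.6, 60.3, 76.1]
eef_rot: [0.0, 0.99, -0.143, -0.0]
ft_force: [0.4, -1.8, -3.6]
gripper_width: 0.178
finger_force: 50.0
```

```bash
python3 -c "
from h import *
tq()"
```

```text
12.55 [449.59  60.32  76.11 -16.43] F [ 0.4 -1.8 -3.6] M [-0.35  0.11  0.01] g 15.6 50.0
yaw -16.43 tangential F 1.7 torque about nut (TCP ref) 0.21
ideal [449.5  60.1  76.  -16.4]
```

Request:
{"fn": "step_arm", "kwargs": {"steps": [[[0,-0.003,0],[0,0,1.5],1],[[0.0002,-0.006,0],[0,0,3],1],[[0.0004,-0.009,0],[0,0,4.5],1],[[0.0004,-0.009,0],[0,0,4.5],1]]}}

```text
time: 12.88
tcp_pos: [452.4, 68.9, 76.1]
eef_rot: [0.0, 0.983, -0.182, -0.0]
ft_force: [1.0, -2.2, -4.7]
gripper_width: 0.176
finger_force: 50.0
```

```bash
python3 -c "
from h import *
tq()"
```

```text
12.88 [452.43  68.87  76.11 -20.92] F [ 1.  -2.2 -4.7] M [-0.2   0.11  0.03] g 15.5 50.0
yaw -20.92 tangential F 1.7 torque about nut (TCP ref) 0.23
ideal [452.4  68.6  76.  -20.9]
```

Request:
{"fn": "step_arm", "kwargs": {"steps": [[[0,-0.003,0],[0,0,1.5],1],[[0.0002,-0.006,0],[0,0,3],1],[[0.0004,-0.009,0],[0,0,4.5],1],[[0.0004,-0.009,0],[0,0,4.5],1]]}}

```text
time: 13.22
tcp_pos: [456.0, 77.2, 76.1]
eef_rot: [0.0, 0.976, -0.22, -0.0]
ft_force: [-0.7, -2.4, -4.1]
gripper_width: 0.175
finger_force: 50.0
```

```bash
python3 -c "
from h import *
tq()"
```

```text
13.22 [455.98  77.15  76.1  -25.41] F [-0.7 -2.4 -4.1] M [-0.25  0.23 -0.01] g 15.4 50.0
yaw -25.41 tangential F 2.4 torque about nut (TCP ref) 0.27
ideal [456.   77.   76.  -25.4]
```

Request:
{"fn": "step_arm", "kwargs": {"steps": [[[0,-0.003,0],[0,0,1.5],1],[[0.0002,-0.006,0],[0,0,3],1],[[0.0004,-0.009,0],[0,0,4.5],1],[[0.0004,-0.009,0],[0,0,4.5],1]]}}

```text
time: 13.55
tcp_pos: [460.0, 84.9, 76.0]
eef_rot: [0.0, 0.966, -0.258, -0.001]
ft_force: [-1.9, -3.7, -3.4]
gripper_width: 0.175
finger_force: 50.0
```

```bash
python3 -c "
from h import *
tq()"
```

```text
13.55 [460.02  84.94  76.03 -29.89] F [-1.9 -3.7 -3.4] M [-0.43  0.42  0.12] g 15.4 50.0
yaw -29.89 tangential F 4.1 torque about nut (TCP ref) 0.6
ideal [460.2  84.9  76.  -29.9]
```

Request:
{"fn": "step_arm", "kwargs": {"steps": [[[0,-0.002,0],[0,0,1],1],[[0.0001,-0.004,0],[0,0,2],1],[[0.0001,-0.004,0],[0,0,2],1]]}}

```text
time: 13.8
tcp_pos: [461.9, 88.0, 76.0]
eef_rot: [0.001, 0.962, -0.274, -0.001]
ft_force: [-2.7, -6.9, -3.0]
gripper_width: 0.173
finger_force: 50.0
```

```bash
python3 -c "
from h import *
tq()"
```

```text
13.8 [461.86  88.03  75.96 -31.85] F [-2.7 -6.9 -3. ] M [-0.88  0.61  0.21] g 15.2 50.0
yaw -31.85 tangential F 7.3 torque about nut (TCP ref) 1.05
ideal [462.2  88.3  76.  -31.9]
```

Request:
{"fn": "step_arm", "kwargs": {"steps": [[[0,-0.002,0],[0,0,1],1],[[0.0001,-0.004,0],[0,0,2],1],[[0.0001,-0.004,0],[0,0,2],1]]}}

```text
time: 14.05
tcp_pos: [463.8, 91.0, 75.8]
eef_rot: [0.001, 0.957, -0.291, -0.001]
ft_force: [-4.7, -10.0, -2.3]
gripper_width: 0.177
finger_force: 50.1
```

```bash
python3 -c "
from h import *
tq()"
```

```text
14.05 [463.77  91.04  75.84 -33.82] F [ -4.7 -10.   -2.3] M [-1.52  0.77  0.39] g 15.6 50.1
yaw -33.82 tangential F 10.9 torque about nut (TCP ref) 1.65
ideal [464.4  91.6  76.  -33.8]
```

Request:
{"fn": "step_arm", "kwargs": {"steps": [[[0.0004,0.01,0],[0,0,-5],1],[[0.0014,0.018,0],[0,0,-9],1],[[0.0014,0.018,0],[0,0,-9],1],[[0.0014,0.018,0],[0,0,-9],1]]}}

```text
time: 14.38
tcp_pos: [455.8, 76.1, 76.3]
eef_rot: [-0.0, 0.976, -0.217, 0.0]
ft_force: [-1.4, 1.0, -3.3]
gripper_width: 0.176
finger_force: 50.0
```

```bash
python3 -c "
from h import *
tq()"
```

```text
14.38 [455.77  76.14  76.32 -25.09] F [-1.4  1.  -3.3] M [0.11 0.21 0.04] g 15.5 50.0
yaw -25.09 tangential F -0.3 torque about nut (TCP ref) 0.01
ideal [455.7  76.4  76.  -25.1]
```

Request:
{"fn": "step_arm", "kwargs": {"steps": [[[0,0,-0.01],[0,0,0],1],[[0,0,-0.03],[0,0,0],1],[[0,0,-0.06],[0,0,0],1],[[0,0,-0.06],[0,0,0],1]]}}

```text
time: 14.72
tcp_pos: [457.9, 76.5, 141.0]
eef_rot: [-0.001, 0.976, -0.217, 0.004]
ft_force: [0.5, -0.4, -2.1]
gripper_width: 0.176
finger_force: 50.0
```

```bash
python3 - <<'E'
from h import *
s=sync(); print(plan(400.8,-317.2,120,5.3))
p,d=eyes.capture("wrist"); c=eyes.camera_params("wrist");T=c['T_tool_cam']
uv=np.array([(319.5,v) for v in (70,90,140,185,200,240)]); xy=cv2.undistortPoints(uv.reshape(-1,1,2),c['camera_matrix'],np.array([c['k1'],0,0,0,0.]))[:,0]
z=np.array([d[int(v),int(u)] for u,v in uv]);print(((np.c_[xy,np.ones(6)]*z[:,None])@T[:3,:3].T+T[:3,3]).round(1))
r=(p[:,:,2]>100)&(p[:,:,1]<70); m=[(v,np.nonzero(r[v])[0].mean()) for v in range(190,260,10) if r[v].any()];print(m)
cv2.imwrite("pics/w6c.png",p)
E
```

```text
14.72 [457.9   76.51 141.02 -25.01] F [ 0.5 -0.4 -2.1] M [0.13 0.04 0.03] g 15.5 50.0
([0.1147, 0.3809, 0.021], -30.31)
[[91.2  0.8 45.6]
 [85.2  0.8 46.3]
 [69.4  0.8 48.4]
 [55.1  0.8 38.8]
 [50.6  0.8 36. ]
 [37.3  0.7 35.7]]
[(190, np.float64(318.5)), (200, np.float64(317.0)), (210, np.float64(317.5)), (220, np.float64(318.45238095238096)), (230, np.float64(319.5)), (240, np.float64(319.0)), (250, np.float64(319.0))]
```

View pics/w6c.png

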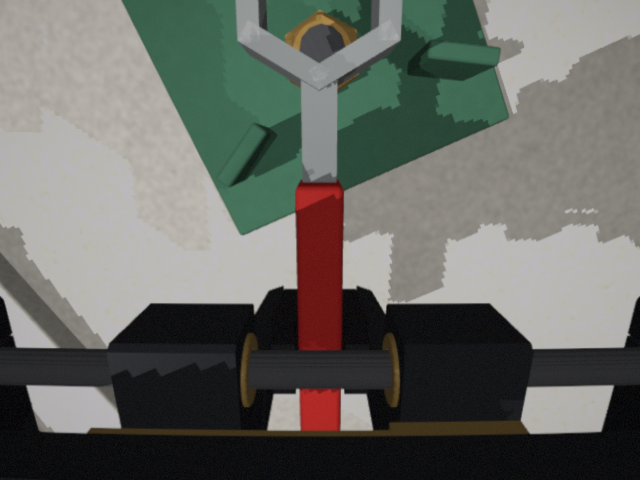

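Request:
{"fn": "step_arm", "kwargs": {"steps": [[[0.115,0.381,0],[0,0,-30.3],1],[[0.115,0.381,0],[0,0,-30.3],1],[[0.115,0.381,0],[0,0,-30.3],1],[[0.115,0.381,0],[0,0,-30.3],1],[[0.115,0.381,0],[0,0,-30.3],1],[[0.115,0.381,0],[0,0,-30.3],1],[[0.115,0.381,0],[0,0,-30.3],1],[[0.115,0.381,0],[0,0,-30.3],1],[[0.115,0.381,0],[0,0,-30.3],1],[[0.115,0.381,0],[0,0,-30.3],1],[[0.115,0.381,0.01],[0,0,-30.3],1],[[0.115,0.381,0.03],[0,0,-30.3],1],[[0.115,0.381,0.05],[0,0,-30.3],1],[[0.115,0.381,0.05],[0,0,-30.3],1],[[0.115,0.381,0.05],[0,0,-30.3],1],[[0.115,0.381,0.05],[0,0,-30.3],1]]}}

```text
time: 16.1
tcp_pos: [399.4, -317.7, 86.8]
eef_rot: [0.0, 0.999, 0.046, 0.0]
ft_force: [0.3, -0.2, -2.4]
gripper_width: 0.181
finger_force: 50.0
```

```bash
python3 -c "
from h import *
sync();print(plan(400.8,-316,71.2,5.3))"
```

```text
16.1 [ 399.4  -317.67   86.82    5.33] F [ 0.3 -0.2 -2.4] M [0.   0.15 0.06] g 15.9 50.0
([0.0015, -0.0015, 0.0156], 0.03)
```

Request:
{"fn": "step_arm", "kwargs": {"steps": [[[0.0015,-0.001,0.006],[0,0,0],1],[[0.0015,-0.001,0.011],[0,0,0],1],[[0.0015,-0.001,0.0145],[0,0,0],1],[[0.0015,-0.001,0.0155],[0,0,0],1],[[0.0015,-0.001,0.0155],[0,0,0],1],[[0.0015,-0.001,0.0155],[0,0,0],1]]}}

```text
time: 16.6
tcp_pos: [400.5, -316.6, 70.8]
eef_rot: [0.0, 0.999, 0.046, 0.0]
ft_force: [-0.3, 0.4, -2.1]
gripper_width: 0.177
finger_force: 50.0
```

```bash
python3 -c "
from h import *
sync()"
```

```text
16.6 [ 400.52 -316.6    70.83    5.32] F [-0.3  0.4 -2.1] M [0.1  0.01 0.06] g 15.6 50.0
```

Request:
{"fn": "step_arm", "kwargs": {"steps": [[[0,0,0.0008],[0,0,0],1],[[0,0,0.0008],[0,0,0],1]]}}

```text
time: 16.77
tcp_pos: [400.5, -316.6, 70.7]
eef_rot: [0.0, 0.999, 0.046, 0.0]
ft_force: [-2.0, 3.4, 8.0]
gripper_width: 0.177
finger_force: 50.0
```

```bash
python3 -c "
from h import *
sync()"
```

```text
16.77 [ 400.53 -316.63   70.68    5.32] F [-2.   3.4  8. ] M [0.5  0.38 0.06] g 15.6 50.0
```

Touching down at 8 N. Release slowly, then rise.

Request:
{"fn": "step_arm", "kwargs": {"steps": [[[0,0,-0.0005],[0,0,0],1],[[0,0,-0.0005],[0,0,0],0],[[0,0,-0.0005],[0,0,0],0],[[0,0,-0.0005],[0,0,0],0],[[0,0,-0.0005],[0,0,0],0],[[0,0,-0.0005],[0,0,0],0],[[0,0,-0.0005],[0,0,0],0],[[0,0,-0.0005],[0,0,0],0],[[0,0,-0.02],[0,0,0],0],[[0,0,-0.05],[0,0,0],0],[[0,0,-0.09],[0,0,0],0],[[0,0,-0.13],[0,0,0],0],[[0,0,-0.13],[0,0,0],0],[[0,0,-0.13],[0,0,0],0],[[0,0,-0.13],[0,0,0],0]]}}

```text
time: 18.02
tcp_pos: [400.2, -316.3, 199.2]
eef_rot: [-0.0, 0.999, 0.046, -0.0]
ft_force: [-0.4, -0.0, 0.4]
gripper_width: 0.502
finger_force: 0.0
```

```bash
python3 - <<'E'
from h import *
sync(); p,d=eyes.capture("wrist"); q,_=eyes.capture("top")
o=np.zeros((600,800,3),np.uint8);a=cv2.resize(p[20:420,180:460],None,fx=1.4,fy=1.4);o[:560,:392]=a
b=cv2.resize(q[115:245,270:400],None,fx=3,fy=3,interpolation=cv2.INTER_CUBIC);o[:390,400:790]=b
cv2.imwrite("pics/f.png",o)
E
```

```text
18.02 [ 400.2  -316.28  199.22    5.31] F [-0.4 -0.   0.4] M [0.   0.02 0.01] g 44.2 0.0
```

View pics/f.png

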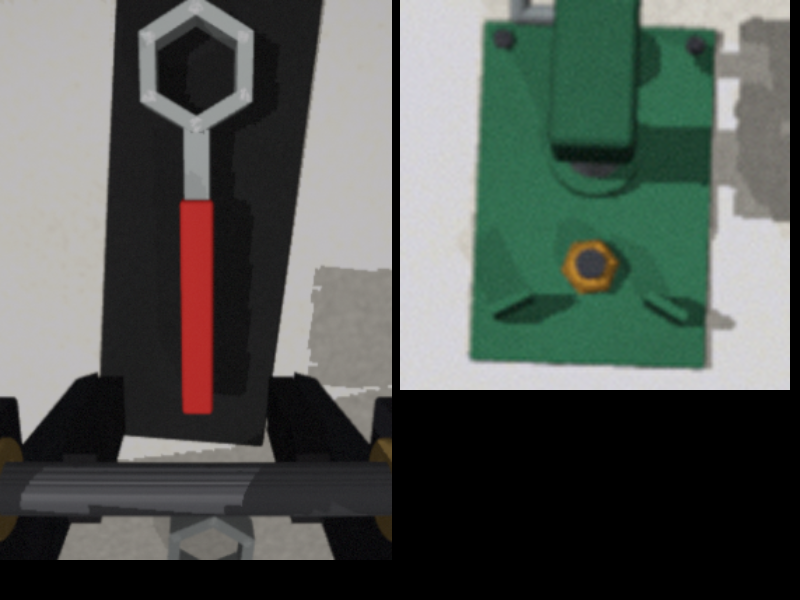

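The wrench lies flat on the mat (ring ~(196,65), handle ~(197,305) in the left crop). The gripper is clear of it, and the press is undisturbed.

```bash
python3 -c "
from plant import workorder
print(workorder.job_done())"
```

```text
the job is handed in; nothing more can be done
None
```

I tightened the brass nut in two wrench strokes until it came up solid: about 1.65 N m felt, at an estimated 2.49 rad. The wrench is back flat on its mat, let go, and the job was handed in after about 18 s.

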